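# Index a casket on a turntable and hold its lid with the hinge knuckles in line

## Robot

A 7-joint arm with a two-finger parallel gripper is mounted at the origin on the work surface. World frame = base frame: x ahead of the robot, y to its left, z up, the work surface at z = 0. Lengths are in m, angles in rad, forces in N, time in s.
With the tool pointing down it reaches from about 0.425 to 0.925 m from the base axis. Payload 6.8 kg.
Tool frame: the origin (TCP) lies on the centre line of the jaws, within the pads' length; the fingertips stand 17 mm ahead of it and the grasp point (between the pads) lies 2 mm behind it; z points along the fingers, x is the direction in which the jaws open and shut, and the axes are right-handed (so a half turn about z gives the same grasp; the last joint's range is limited). The gripper opens to 85 mm and grips with 20 to 120 N. Pads are 22 mm wide; open, the fingers measure 114 mm over their backs; the gripper's body (76 mm by 85 mm) begins 54 mm behind the grasp point. The pads swing forward as they close: fully open they stand 13 mm farther back than shut.
Start: joints at [1.196, 0.477, 0.022, 1.555, -0.011, 1.109, -0.083], TCP at [0.178, -0.651, 0.248] pointing down, gripper open.
Joint ranges: [-2.96, 2.96], [-0.34, 2.1], [-1.41, 1.46], [0.24, 2.44], [-1.37, 4.51], [0.17, 1.92], [-2.96, 2.96]. Speed limits (rad/s): [2.39, 2.39, 3.14, 3.14, 3.14, 3.14, 3.14].

## Interface

Orientations are given as a rotation vector (axis times angle).
In Python, from bench import r gives the robot as it stands.
- The arm moves only by the tool arm_command, never from a script. Its argument "increments" is a list of rows, each a list of 3 entries, a list of its own where there are three numbers: the shift along the world's x, y, z in m, then the turn, a rotation vector about the world's x, y, z in rad, then the opening in per cent of the stroke, from 0 (shut) to 100 (fully open). A call has 1 to 10 rows; each row is the pose to reach, as a shift and turn from the pose commanded when the call began; what a row does not reach only later rows make up. A row lasts 1/10 s, in which the tool goes at most 50 mm and 8.59 degrees, less where a joint would pass 70% of its speed; a pose out of reach is approached as far as the arm can. A call with a gripper value outside its range is refused whole. The fingers move at their own pace and stop on an object; "newtons" is the grip in N (left out, the last holds). Time passes only in rows, so rows that repeat a pose let the fingers close. It gives the time, the measured TCP pose, the force and the opening at its end, in the units of the state.
- r.get_obs(): the state, without advancing time (a new reading comes with each control period).
- r.grab_frame(name): name is "scene" or "top" or "wrist"; returns the picture (420x560x3 uint8, blue, green, red); there is no depth.
- r.camera_model(name): a dict with "camera_matrix" (3x3 intrinsics, pixels), "camera_from_world" (4x4, takes a point from world to camera coordinates). Camera axes: x right, y down, z forward; pixel columns grow to the right and rows downward; lengths in m; the calibration is good to about 2 mm. A picture is of the moment at which its call begins: read the wrist's pose just before it. camera_model takes no time and is no camera call; for the wrist camera it gives the pose at the moment of the call.
- r.hand_in(): hands the job in, once; it reports no verdict.
The state is a dict: "clock": time; "joints": joint angles; "qvel": joint speeds; "tau": joint torques, N m; "tcp_pos": TCP position; "orientation": TCP orientation; "contact_force": force on the tool from outside, world axes, zero at the start; "moment": the same for the moment, N m; "grip_width": finger opening in m.
Only numpy, scipy, OpenCV 4.12 (cv2) and the standard library are available. Lean on these libraries where they do the work, as an engineer would, in place of code of your own. Each camera call takes 0.05 s, during which the arm holds its last target. There are 200 camera calls.

## Task

Turn the indexing turntable anticlockwise (seen from above) by its black knob until it is fully home against its stop, so that the casket's hinge lines up with the pin waiting in the blue guide. Then lift the wooden lid out of its rack and bring it, upright with its brass knuckle downwards, between the casket's two brass knuckles so that all three holes are in line for the pin; finish while still gripping the lid there, carried by the gripper, steady and neither resting nor pressing on the casket. Leave the white burr block, the glue stick and the screwdriver where they are.

Things in the scene. Friction and masses are not known exactly. Their poses are not given: they have to be found in the camera images.
- turntable (a joint): Angle of the aluminium turntable (disc 230 mm across, top face 35 mm above the bench; its dark base plate is fixed). Grows as the disc turns anticlockwise seen from above; the hard stop, where the job wants it, is at 1.60 rad; starts at 0.2 to 0.8. It stays where it is left; turning needs about 1.5 N at the knob. The casket and knob turn with it.
- pivot (a point): Point on the vertical turning axis of the turntable, at the disc's top face (35 mm above the bench). Fixed.
- knob_mid (a point): Centre of the black upright cylindrical knob on the disc, 24 mm diameter, 48 mm tall (44 to 92 mm above the bench, 68 mm at this point), rigid on the disc 92 mm from its turning axis. The casket wall is 33 mm from the knob's surface towards the axis; along its direction of travel (tangential) both sides are free for fingers.
- casket_hinge (a point): Hinge of the open dark-wood casket fixed on the turntable. Point: on the hinge's hole axis, half-way between its two brass knuckles, 87 mm above the bench. x along the hole axis, y level from the hinge over the casket, z up. Knuckles: tubes 16 mm outside, 8 mm hole, at x = 16.5 to 36.5 mm each side (33 mm gap). Walls: x -47 to 47 mm, y 10 to 88 mm, tops 2 mm below the origin.
- pin_tip (a point): Tip of the 4 mm brass pin that waits in the blue guide post on the base plate beside the disc, 87 mm above the bench. Fixed. With the turntable at its stop the casket's hole axis points at it, and it is 125 mm along the casket's +x. The post (24 x 20 mm, top 102 mm above the bench) is 23 to 43 mm behind the tip.
- lid: Loose dark-wood lid, 90 to 155 g, upright in its rack, knuckle down; both faces and ends alike. Origin: centre of the hole of its brass knuckle (tube 16 mm outside, 8 mm hole, 26 mm long), 21 mm above the bench in the rack. x along its length and hole, y across its thickness, z up. Panel 90 mm (x) by 10 mm (y), from 13 to 78 mm above the origin: 5 mm clear of the casket's knuckles when the holes are in line.
- lid_center (a point): Centre of the lid's wooden panel, 45.5 mm above the lid's origin; same axes as the lid. Grip the panel across its 10 mm thickness at mid length, at this point or above it.
- lid_rack: Plywood rack fixed to the bench, left or right of the turntable, base 124 mm (x) by 64 mm (y); origin at the centre of its underside, z up. Two slotted cheeks, 54 mm tall, hold the lid's lower 20 mm at both ends (slots 12.4 mm wide); the middle 60 mm is open. The lid's length lies along x. It lifts straight up: 25 mm clears the slots, 50 mm the whole lid.
- burr_block: Bystander: white block 70 x 70 x 45 mm with thin burrs standing in it to 93 mm high; origin at the centre of its underside. On the other side of the turntable from the rack.
- glue_stick: Bystander: glue stick with purple cap, 30 mm diameter, 88 mm tall, standing beyond the turntable; origin at the centre of its underside.
- screwdriver: Bystander: screwdriver with orange handle, 170 mm long, lying on the bench to the right beyond the turntable; origin near its middle, on its underside.
Not all that is in view belongs to the job. Of the things that look like the lid, the middle-sized one is meant.

How it is judged:
On the way, in this order (a step that is already met when the one before it is completed fails the run):
1. the turntable is turned home against its stop (within 0.05 rad) and at rest, the lid still in its rack (value of joint turntable above 1.55 rad and velocity of joint turntable between -0.05 and 0.05 rad/s and distance of lid from where it was at the start of the episode below 0.02 m), for 0.3 s.
2. the lid is lifted clear of its rack by the gripper (z of lid in the frame of lid_rack above 0.05 m and contact force between the fingers and lid above 1 N), for 0.2 s.
At the end, for the whole second after the job is handed in: Turntable within 0.05 rad of its stop; lid hole centre within 4.5 mm along and 3.5 mm across the casket's hole axis midpoint, axes within 0.12 rad, lid upright within 0.15 rad, under 20 mm/s, gripped by over 1.5 N, pressing on the casket under 4 N (resting there it is 5 mm too low) (value of joint turntable above 1.55 rad and x of lid in the frame of casket_hinge between -0.0045 and 0.0045 m and y of lid in the frame of casket_hinge between -0.0035 and 0.0035 m and z of lid in the frame of casket_hinge between -0.0035 and 0.0035 m and angle between the x axis of lid and the x axis of casket_hinge, either way round below 0.12 rad and angle between lid's own z axis and vertical below 0.15 rad and contact force between the fingers and lid above 1.5 N and contact force between lid and turntable below 4 N and linear speed of lid below 0.02 m/s); the arm keeps its last pose, push and grip.
It fails at once if the glue stick is moved by more than 30 mm (distance of glue_stick from where it was at the start of the episode above 0.03 m).
It fails at once if the screwdriver is moved by more than 30 mm (distance of screwdriver from where it was at the start of the episode above 0.03 m).
It fails at once if the burr block is moved by more than 30 mm (distance of burr_block from where it was at the start of the episode above 0.03 m).
It also fails if it takes over 64 s, if anything falls off the work surface, if the arm or the gripper's body presses on something with over 40 N, if the wrist force passes 120 N, or if a joint passes its speed limit or range.

## Working session

There is one attempt and no reset: what is moved stays moved. The work goes in short steps, Python scripts to look and compute and a tool call to move; the robot and the scene stay as the last step left them, time stands still between calls to the robot, and variables do not carry over. Pictures are saved under pics/ and viewed, about 8 in all and at most 12, crops included, and the job is handed in when it is done.

Besides the shell and the picture viewer there is one more tool, called in YAML: its name, and indented under it one key for each argument. arm_command: Moves the arm, as the interface text tells. Its arguments: {"type":"object","properties":{"increments":{"type":"array","items":{"type":"array"}},"newtons":{"type":"number"}},"required":["increments"]}

```bash
mkdir -p pics; ls
cat > h.py <<'E'
import numpy as np, cv2
from bench import r
def grab(name,fn=None):
    m=r.camera_model(name); im=r.grab_frame(name)
    if fn: cv2.imwrite('pics/'+fn,im)
    return im,np.array(m['camera_matrix']),np.array(m['camera_from_world'])
def proj(K,T,p):
    c=T[:3,:3]@np.array(p,float)+T[:3,3]; u=K@c; return u[:2]/u[2]
def ray(K,T,uv):
    R=T[:3,:3]; o=-R.T@T[:3,3]; d=R.T@np.linalg.solve(K,[uv[0],uv[1],1.]); return o,d/np.linalg.norm(d)
def onz(K,T,uv,z):
    o,d=ray(K,T,uv); return o+d*(z-o[2])/d[2]
E
python3 - <<'E'
from h import *
for n in('scene','top'):
    im,K,T=grab(n,n+'.png'); np.savez(n+'.npz',K=K,T=T)
    print(n,K.round(1).tolist(),(-T[:3,:3].T@T[:3,3]).round(3),T[:3,:3].round(2).tolist())
o=r.get_obs(); print({k:np.round(v,3) for k,v in o.items()})
E
```

```text
pics
scene [[427.2, 0.0, 277.3], [0.0, 427.2, 211.1], [0.0, 0.0, 1.0]] [ 1.418 -0.008  0.636] [[0.03, 1.0, -0.01], [0.56, -0.02, -0.83], [-0.83, 0.02, -0.56]]
top [[445.1, 0.0, 287.5], [0.0, 445.1, 211.1], [0.0, 0.0, 1.0]] [0.468 0.006 1.096] [[0.02, -1.0, 0.0], [-0.99, -0.02, -0.13], [0.13, -0.0, -0.99]]
{'clock': np.float64(0.1), 'joints': array([ 1.196,  0.478,  0.022,  1.556, -0.012,  1.109, -0.083]), 'qvel': array([ 0.002, -0.003, -0.001, -0.003, -0.   ,  0.   ,  0.001]), 'tau': array([ 5.0000e-03, -5.9776e+01,  1.6140e+00, -2.8196e+01,  1.3000e-02,
        5.0000e-03, -0.0000e+00]), 'tcp_pos': array([ 0.178, -0.651,  0.247]), 'orientation': array([-2.496e+00,  1.906e+00,  2.000e-03]), 'contact_force': array([0.048, 0.175, 0.232]), 'moment': array([ 0.005, -0.036, -0.017]), 'grip_width': np.float64(0.085)}
```

View pics/top.png

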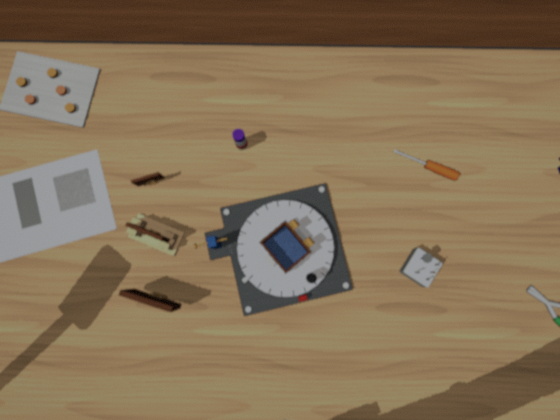

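View pics/scene.png

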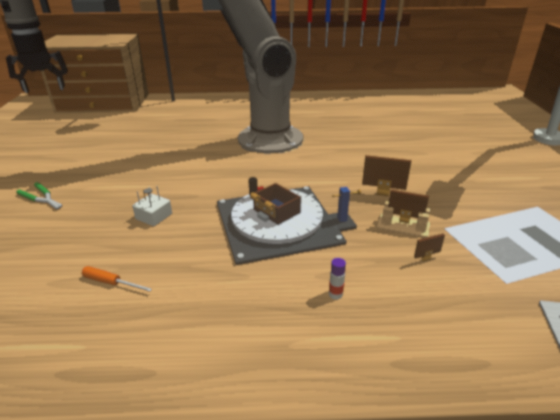

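Top view (up = +x, left = +y): the disc is at (286,248), the knob at (311,278), the hinge brass around (303,233) and the blue guide at (213,242). Lid candidates: small at (148,179), middle in the plywood rack at (150,232), large at (150,300). I choose the one in the rack. I'll measure these and check the choice with one close crop.

Run:
```python
from h import *
im=cv2.imread('pics/top.png'); d=np.load('top.npz'); K,T=d['K'],d['T']
s=cv2.imread('pics/scene.png'); e=np.load('scene.npz')
a=cv2.resize(im[160:325,110:350],None,fx=3.3,fy=3.3,interpolation=cv2.INTER_CUBIC)
cv2.imwrite('pics/c1.png',a)
hsv=cv2.cvtColor(im,cv2.COLOR_BGR2HSV)
# disc
m=((hsv[...,1]<60)&(hsv[...,2]>110)).astype(np.uint8); m[:, :225]=0; m[:,345:]=0; m[:190]=0; m[310:]=0
c=max(cv2.findContours(m,0,1)[0],key=cv2.contourArea); el=cv2.fitEllipse(cv2.convexHull(c)); print('disc',el,onz(K,T,el[0],.035))
# knob
m=((im.max(2)<45)).astype(np.uint8); m[:265]=0;m[290:]=0;m[:,:300]=0;m[:,325:]=0
n,l,st,ce=cv2.connectedComponentsWithStats(m); print(st,ce)
for k in range(1,n): print(onz(K,T,ce[k],.092))
for nm,uv,z in(('pintip',(228,239),.087),('post',(213,242),.102),('lid mid',(150,232),.099),('burr',(423,266),.045),('glue',(239,134),.088)): print(nm,onz(K,T,uv,z).round(3))
```

```text
disc ((284.2732238769531, 248.71853637695312), (96.12503051757812, 99.3968276977539), 41.07803726196289) [0.51762731 0.0120535  0.035     ]
[[     0      0    560    420 235151]
 [   308    274      8      8     49]] [[279.49338935 209.48584101]
 [311.2244898  277.44897959]]
[ 0.45195978 -0.04945384  0.092     ]
pintip [0.535 0.14  0.087]
post [0.527 0.171 0.102]
lid mid [0.547 0.314 0.099]
burr [ 0.482 -0.314  0.045]
glue [0.781 0.122 0.088]
```

View pics/c1.png

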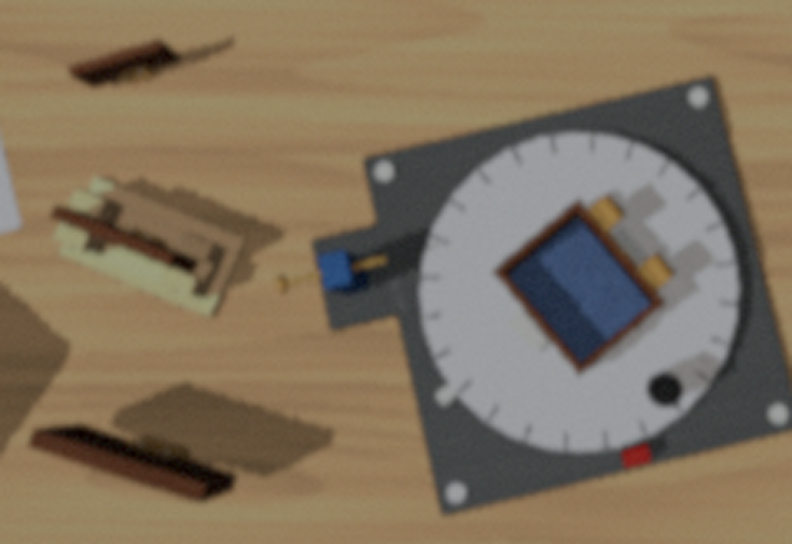

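The crop confirms it: the dark lid at crop (125,238) stands in the pale slotted rack and is the middle-sized one. The knuckles at crop (605,210) and (655,270) show the hinge x at about 40°, and the pin at crop (385,260) shows home at about 103°, so about 63° of turn is left. Next I move above the knob with the jaws tangential.

arm_command:
  increments:
    - [[0.2,0.25,0],[0,0,0.2],100]
    - [[0.2,0.25,0],[0,0,0.3],100]
    - [[0.2,0.25,0],[0,0,0.487],100]
    - [[0.2,0.25,0],[0,0,0.487],100]
    - [[0.2,0.25,0],[0,0,0.487],100]
    - [[0.24,0.4,0],[0,0,0.487],100]
    - [[0.24,0.4,0],[0,0,0.487],100]
    - [[0.26,0.5,0],[0,0,0.487],100]
    - [[0.274,0.6,-0.02],[0,0,0.487],100]
    - [[0.274,0.6,-0.04],[0,0,0.487],100]

```text
clock: 1.1
tcp_pos: [0.411, -0.2174, 0.2369]
orientation: [2.883, -1.248, 0.002]
contact_force: [1.7, -0.9, 0.1]
grip_width: 0.0856
```

arm_command:
  increments:
    - [[0,0,-0.02],[0,0,0],100]
    - [[0,0,-0.02],[0,0,0],100]
    - [[0,0,-0.02],[0,0,0],100]

```text
clock: 1.4
tcp_pos: [0.41, -0.2199, 0.2165]
orientation: [2.882, -1.249, -0.002]
contact_force: [-0.1, -0.4, 0.8]
grip_width: 0.0854
```

Run:
```python
from h import *
im,K,T=grab('wrist','w1.png'); np.savez('w1.npz',K=K,T=T)
o=r.get_obs(); print({k:np.round(v,3).tolist() for k,v in o.items()})
print(proj(K,T,[.452,-.0495,.092]),(-T[:3,:3].T@T[:3,3]).round(3))
m=(im.max(2)<50).astype(np.uint8)
n,l,st,ce=cv2.connectedComponentsWithStats(m)
for k in range(1,n):
    if st[k,4]>200: print(st[k],ce[k],onz(K,T,ce[k],.092).round(4))
```

```text
{'clock': 1.45, 'joints': [0.652, 0.19, -0.327, 2.054, 0.077, 0.909, -0.536], 'qvel': [0.008, -0.006, 0.001, -0.012, -0.0, -0.003, -0.004], 'tau': [-0.593, -36.564, -1.532, -24.208, -0.016, 0.022, -0.001], 'tcp_pos': [0.41, -0.22, 0.217], 'orientation': [2.882, -1.251, 0.0], 'contact_force': [0.468, -0.76, 0.133], 'moment': [-0.01, -0.016, 0.014], 'grip_width': 0.086}
[134.09058219  -4.62553641] [ 0.469 -0.164  0.343]
[132   0  40  32 725] [156.45793103  15.98758621] [ 0.4524 -0.0673  0.092 ]
[    0   287   560   133 34533] [279.36229114 379.12269423] [ 0.2844 -0.3374  0.092 ]
```

View pics/w1.png

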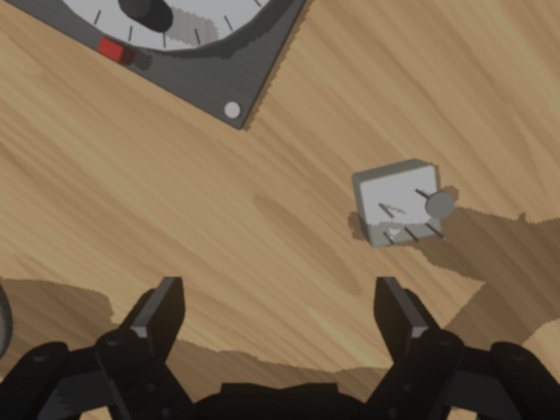

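Wrist view: knob at about (140,5), burr block at (400,205), gripper well clear of both. I go on to hover over the knob.

arm_command:
  increments:
    - [[0.02,0.05,0],[0,0,0],100]
    - [[0.03,0.1,0],[0,0,0],100]
    - [[0.042,0.17,-0.03],[0,0,0],100]
    - [[0.042,0.17,-0.05],[0,0,0],100]
    - [[0.042,0.17,-0.05],[0,0,0],100]
    - [[0.042,0.17,-0.05],[0,0,0],100]
    - [[0.042,0.17,-0.05],[0,0,0],100]
    - [[0.042,0.17,-0.05],[0,0,0],100]

```text
clock: 2.25
tcp_pos: [0.4532, -0.0511, 0.1675]
orientation: [2.881, -1.253, 0.003]
contact_force: [-0.4, -1.2, -0.4]
grip_width: 0.0854
```

Run:
```python
from h import *
im,K,T=grab('wrist','w2.png'); np.savez('w2.npz',K=K,T=T)
o=r.get_obs(); print({k:np.round(v,3).tolist() for k,v in o.items()})
print(proj(K,T,[.452,-.0495,.092]),proj(K,T,o['tcp_pos']))
```

```text
{'clock': 2.3, 'joints': [0.366, 0.257, -0.445, 2.118, 0.155, 0.796, -0.995], 'qvel': [-0.006, 0.001, -0.008, 0.004, 0.002, -0.002, -0.002], 'tau': [-0.093, -37.761, -2.308, -22.239, 0.009, 0.001, 0.009], 'tcp_pos': [0.453, -0.051, 0.167], 'orientation': [-2.881, 1.252, -0.003], 'contact_force': [0.213, -0.044, -0.401], 'moment': [0.064, 0.022, 0.035], 'grip_width': 0.086}
[276.46250101 231.57194763] [279.55358388 295.18275761]
```

View pics/w2.png

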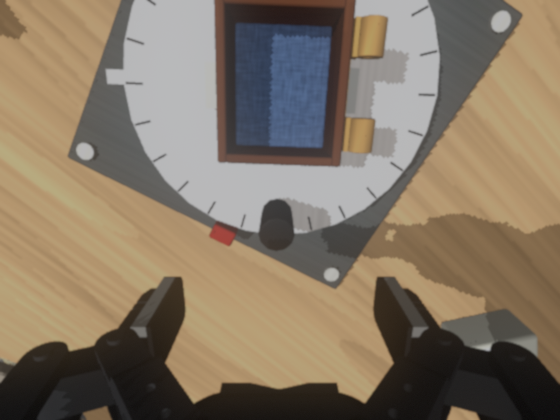

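The knob top at (277,233) matches the prediction (276,232). The pads straddle it, so I descend and grip.

arm_command:
  increments:
    - [[-0.001,0.001,-0.03],[0,0,0],100]
    - [[-0.001,0.001,-0.06],[0,0,0],100]
    - [[-0.001,0.001,-0.085],[0,0,0],100]
    - [[-0.001,0.001,-0.095],[0,0,0],100]
    - [[-0.001,0.001,-0.095],[0,0,0],100]
    - [[-0.001,0.001,-0.095],[0,0,0],20]
    - [[-0.001,0.001,-0.095],[0,0,0],20]
    - [[-0.001,0.001,-0.095],[0,0,0],20]
    - [[-0.001,0.001,-0.095],[0,0,0],20]
    - [[-0.001,0.001,-0.095],[0,0,0],20]
  newtons: 20

```text
clock: 3.3
tcp_pos: [0.4522, -0.0485, 0.0723]
orientation: [-2.883, 1.248, -0.002]
contact_force: [-1.2, -0.6, 5.8]
grip_width: 0.0232
```

Run:
```python
import numpy as np
from bench import r
o=r.get_obs();print(o['tcp_pos'].round(4) if hasattr(o['tcp_pos'],'round') else o['tcp_pos'],o['contact_force'],o['grip_width'])
p=np.array([.5176,.012]);k=np.array(o['tcp_pos'][:2]);v=k-p;print(np.hypot(*v))
for a in list(np.arange(.1,1.21,.1)):
    R=np.array([[np.cos(a),-np.sin(a)],[np.sin(a),np.cos(a)]]);print(round(a,2),(R@v-v).round(4))
```

```text
[ 0.4522 -0.0485  0.0723] [-1.18654747 -0.58643016  5.83618519] 0.023152318997712296
0.08909073062333542
0.1 [ 0.0064 -0.0062]
0.2 [ 0.0133 -0.0118]
0.3 [ 0.0208 -0.0166]
0.4 [ 0.0287 -0.0207]
0.5 [ 0.037  -0.0239]
0.6 [ 0.0456 -0.0264]
0.7 [ 0.0544 -0.0279]
0.8 [ 0.0632 -0.0286]
0.9 [ 0.0721 -0.0283]
1.0 [ 0.081  -0.0272]
1.1 [ 0.0897 -0.0252]
1.2 [ 0.0981 -0.0224]
```

Gripped (23 mm). I turn 0.8 rad along the arc first.

arm_command:
  increments:
    - [[0.0064,-0.0062,0],[0,0,0.1],20]
    - [[0.0133,-0.0118,0],[0,0,0.2],20]
    - [[0.0208,-0.0166,0],[0,0,0.3],20]
    - [[0.0287,-0.0207,0],[0,0,0.4],20]
    - [[0.037,-0.0239,0],[0,0,0.5],20]
    - [[0.0456,-0.0264,0],[0,0,0.6],20]
    - [[0.0544,-0.0279,0],[0,0,0.7],20]
    - [[0.0632,-0.0286,0],[0,0,0.8],20]
    - [[0.0632,-0.0286,0],[0,0,0.8],20]

```text
clock: 4.2
tcp_pos: [0.516, -0.08, 0.0723]
orientation: [3.138, -0.026, 0.002]
contact_force: [-0.8, -7.4, 6.8]
grip_width: 0.0233
```

arm_command:
  increments:
    - [[0.0089,0.0003,0],[0,0,0.1],20]
    - [[0.0178,0.0014,0],[0,0,0.2],20]
    - [[0.0178,0.0014,0],[0,0,0.2],20]

```text
clock: 4.5
tcp_pos: [0.5342, -0.0789, 0.0723]
orientation: [3.125, 0.287, 0.002]
contact_force: [0.8, -8.6, 3.7]
grip_width: 0.0236
```

Run:
```python
from h import *
im,K,T=grab('top','t2.png')
o=r.get_obs();print(np.round(o['tcp_pos'],4),np.round(o['contact_force'],2),np.round(o['moment'],2),o['grip_width'])
cv2.imwrite('pics/c2.png',cv2.resize(im[180:320,200:360],None,fx=4,fy=4,interpolation=cv2.INTER_CUBIC))
```

```text
[ 0.5339 -0.0789  0.0723] [ 1.19 -8.17  3.19] [-1.63 -0.23  0.03] 0.023341081995713987
```

Turned about 1.0 rad and no stop felt yet. I continue in small steps, watching the tangential force.

arm_command:
  increments:
    - [[0.0035,0.0007,0],[0,0,0.04],20]
    - [[0.0053,0.0011,0],[0,0,0.06],20]
    - [[0.0053,0.0011,0],[0,0,0.06],20]

```text
clock: 4.85
tcp_pos: [0.5391, -0.078, 0.0723]
orientation: [3.115, 0.377, 0.002]
contact_force: [2.7, -8.0, 3.4]
grip_width: 0.0236
```

arm_command:
  increments:
    - [[0.0017,0.0004,0],[0,0,0.02],20]
    - [[0.0034,0.0009,0],[0,0,0.04],20]
    - [[0.0034,0.0009,0],[0,0,0.04],20]

```text
clock: 5.15
tcp_pos: [0.5425, -0.0772, 0.0723]
orientation: [3.106, 0.439, 0.002]
contact_force: [2.6, -8.2, 2.8]
grip_width: 0.0238
```

arm_command:
  increments:
    - [[0.0017,0.0005,0],[0,0,0.02],20]
    - [[0.0034,0.001,0],[0,0,0.04],20]
    - [[0.0034,0.001,0],[0,0,0.04],20]

```text
clock: 5.45
tcp_pos: [0.543, -0.0768, 0.0721]
orientation: [3.096, 0.5, -0.008]
contact_force: [-7.5, -9.4, 13.8]
grip_width: 0.0232
```

arm_command:
  increments:
    - [[0.0017,0.0005,0],[0,0,0.02],20]
    - [[0.0034,0.0011,0],[0,0,0.04],20]
    - [[0.0034,0.0011,0],[0,0,0.04],20]

```text
clock: 5.75
tcp_pos: [0.5428, -0.0764, 0.0719]
orientation: [3.085, 0.56, -0.02]
contact_force: [-18.5, -10.5, 25.1]
grip_width: 0.0231
```

Hard stop reached: the TCP stalled and the force rose. I relax, release and rise.

arm_command:
  increments:
    - [[-0.005,-0.0015,0],[0,0,-0.04],20]
    - [[-0.005,-0.0015,0],[0,0,-0.04],20]
    - [[-0.005,-0.0015,0],[0,0,-0.04],60]
    - [[-0.005,-0.0015,0],[0,0,-0.04],100]
    - [[-0.005,-0.0015,0],[0,0,-0.04],100]
    - [[-0.005,-0.0015,0.03],[0,0,-0.04],100]
    - [[-0.005,-0.0015,0.07],[0,0,-0.04],100]
    - [[-0.005,-0.0015,0.12],[0,0,-0.04],100]
    - [[-0.005,-0.0015,0.15],[0,0,-0.04],100]
    - [[-0.005,-0.0015,0.15],[0,0,-0.04],100]

```text
clock: 6.75
tcp_pos: [0.5459, -0.072, 0.2263]
orientation: [3.098, 0.506, 0.013]
contact_force: [0.6, 0.0, 0.7]
grip_width: 0.0853
```

Run:
```python
from h import *
im,K,T=grab('wrist','w3.png'); np.savez('w3.npz',K=K,T=T)
o=r.get_obs();print(np.round(o['tcp_pos'],4),np.round(o['contact_force'],2),np.round(o['joints'],2))
for p in([.528,-.078,.092],[.5176,.012,.035],[.535,.14,.087]):print(proj(K,T,p).round(1))
```

```text
[ 0.5444 -0.0725  0.2237] [ 0.24 -0.94 -0.12] [ 0.63  0.39 -0.76  1.85  0.32  1.02  0.06]
[256. 206.]
[278.3  93.4]
[367.6 -99.8]
```

View pics/w3.png

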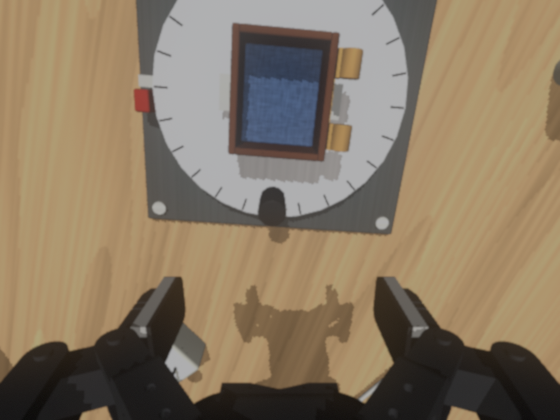

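The red stop at (144,100) touches the white index tab at (145,82), so the table is home. Knuckles are at about (349,63) and (340,138), knob at (272,200). I compute the hinge roughly from this view and compare it with the top camera.

```bash
cat >> h.py <<'E'
def brass(im,roi):
    h=cv2.cvtColor(im,cv2.COLOR_BGR2HSV); m=((h[...,0]>12)&(h[...,0]<26)&(h[...,1]>140)&(h[...,2]>80)).astype(np.uint8)
    q=np.zeros_like(m); x0,y0,x1,y1=roi; q[y0:y1,x0:x1]=m[y0:y1,x0:x1]
    out=[]
    for c in cv2.findContours(q,0,1)[0]:
        if cv2.contourArea(c)>15: out.append((cv2.contourArea(c),cv2.minAreaRect(c)))
    return sorted(out,key=lambda t:-t[0])
E
python3 - <<'E'
from h import *
im=cv2.imread('pics/w3.png'); d=np.load('w3.npz'); K,T=d['K'],d['T']
P=[]
for a,rc in brass(im,(325,30,375,165))[:3]:
    print(a,rc, onz(K,T,rc[0],.091).round(4)); P.append(onz(K,T,rc[0],.091))
v=P[0]-P[1]; print('mid',(P[0]+P[1])/2,np.degrees(np.arctan2(v[1],v[0])),np.hypot(*v[:2]))
im,K,T=grab('top','t3.png')
for a,rc in brass(im,(200,190,350,290))[:6]: print('top',a,rc,onz(K,T,rc[0],.091).round(4))
cv2.imwrite('pics/c3.png',cv2.resize(im[200:290,110:300],None,fx=4,fy=4,interpolation=cv2.INTER_CUBIC))
print(np.degrees(np.arccos(np.abs(T[2,2]))))
E
```

```text
Traceback (most recent call last):
IndexError: list index out of range
```

```bash
python3 - <<'E'
from h import *
im=cv2.imread('pics/w3.png'); h=cv2.cvtColor(im,cv2.COLOR_BGR2HSV)
print(h[63,330:372:2].tolist()); print(h[138,322:356:2].tolist());
E
ls pics
```

```text
[[8, 104, 98], [9, 106, 101], [9, 100, 97], [15, 102, 100], [18, 122, 163], [18, 120, 157], [16, 117, 133], [17, 121, 145], [17, 123, 158], [18, 123, 166], [18, 122, 172], [18, 120, 172], [18, 121, 168], [17, 119, 156], [17, 116, 143], [15, 76, 128], [0, 2, 163], [120, 1, 176], [120, 3, 177], [120, 1, 176], [120, 3, 177]]
[[9, 104, 103], [9, 103, 102], [11, 92, 91], [18, 122, 149], [18, 123, 166], [17, 117, 133], [17, 120, 145], [17, 124, 158], [17, 122, 165], [18, 123, 170], [18, 122, 171], [17, 121, 165], [17, 120, 153], [17, 112, 134], [14, 23, 143], [120, 1, 174], [120, 1, 176]]
c1.png
c2.png
scene.png
t2.png
top.png
w1.png
w2.png
w3.png
```

```bash
sed -i 's/h\[...,1\]>140/h[...,1]>95/; s/h\[...,0\]>12/h[...,0]>13/' h.py
python3 - <<'E'
from h import *
im=cv2.imread('pics/w3.png'); d=np.load('w3.npz'); K,T=d['K'],d['T']
P=[]
for a,rc in brass(im,(325,30,375,165))[:3]:
    print(a,np.round(cv2.boxPoints(rc),1).tolist(), onz(K,T,rc[0],.09).round(4)); P.append(onz(K,T,rc[0],.09))
v=P[0]-P[1]; print('mid',(P[0]+P[1])/2,np.degrees(np.arctan2(v[1],v[0])),np.hypot(*v[:2]))
print('cam',(-T[:3,:3].T@T[:3,3]).round(3),'axis',T[2,:3].round(3))
E
```

```text
631.5 [[335.0, 49.0], [361.0, 49.0], [361.0, 77.0], [335.0, 77.0]] [0.5592 0.0467 0.09  ]
511.5 [[324.8999938964844, 148.39999389648438], [328.6000061035156, 122.9000015258789], [350.3999938964844, 126.0999984741211], [346.79998779296875, 151.5]] [ 0.5717 -0.0049  0.09  ]
mid [0.56545251 0.02087226 0.09      ] 103.68483301951946 0.05311808438529649
cam [0.518 0.005 0.353] axis [ 0.108 -0.301 -0.947]
```

arm_command:
  increments:
    - [[0.011,0.045,0],[0,0,-0.08],100]
    - [[0.022,0.09,-0.02],[0,0,-0.08],100]
    - [[0.022,0.09,-0.02],[0,0,-0.08],100]
    - [[0.022,0.09,-0.02],[0,0,-0.08],100]
    - [[0.022,0.09,-0.02],[0,0,-0.08],100]

```text
clock: 7.3
tcp_pos: [0.5645, 0.016, 0.2004]
orientation: [3.118, 0.379, -0.003]
contact_force: [-0.0, -0.3, -0.4]
grip_width: 0.0853
```

Run:
```python
from h import *
im,K,T=grab('wrist','w4.png'); np.savez('w4.npz',K=K,T=T)
o=r.get_obs();print(np.round(o['tcp_pos'],4),np.round(o['orientation'],3))
print('cam',(-T[:3,:3].T@T[:3,3]).round(4), proj(K,T,[.566,.021,.087]),proj(K,T,[.536,.142,.087]))
for a,rc in brass(im,(0,0,560,280))[:6]:
    b=cv2.boxPoints(rc); print(a,np.round(b,1).tolist(), [onz(K,T,p,.091)[:2].round(4).tolist() for p in b])
```

```text
[0.5647 0.0156 0.2008] [ 3.118e+00  3.780e-01 -2.000e-03]
cam [0.5444 0.095  0.327 ] [284.02629788 209.09590649] [284.86629118  24.39362532]
9418.5 [[14.0, 4.300000190734863], [73.69999694824219, -2.299999952316284], [105.0, 279.0], [45.29999923706055, 285.6000061035156]] [[0.3697, 0.1115], [0.4057, 0.1241], [0.4399, -0.0701], [0.3931, -0.088]]
6810.0 [[473.1000061035156, 278.5], [509.29998779296875, 141.8000030517578], [578.5999755859375, 160.1999969482422], [542.2999877929688, 296.79998779296875]] [[0.7275, 0.002], [0.7067, 0.1083], [0.7603, 0.1083], [0.7896, 0.0]]
3364.0 [[436.6000061035156, 150.39999389648438], [508.0, -9.0], [545.0, 7.599999904632568], [473.70001220703125, 167.0]] [[0.6596, 0.0904], [0.6646, 0.1916], [0.691, 0.1889], [0.69, 0.0858]]
3096.5 [[86.0, 0.0], [194.0, 0.0], [194.0, 32.0], [86.0, 32.0]] [[0.4131, 0.1247], [0.4782, 0.1407], [0.481, 0.1232], [0.4142, 0.1067]]
2770.5 [[368.5, 223.8000030517578], [451.79998779296875, -8.0], [475.0, 0.4000000059604645], [391.70001220703125, 232.10000610351562]] [[0.6308, 0.0263], [0.6314, 0.1829], [0.6471, 0.1821], [0.6503, 0.0241]]
2024.0 [[358.20001220703125, 120.4000015258789], [396.70001220703125, -7.900000095367432], [424.3999938964844, 0.4000000059604645], [385.8999938964844, 128.8000030517578]] [[0.5994, 0.0966], [0.5985, 0.1747], [0.6167, 0.1746], [0.6198, 0.0959]]
```

View pics/w4.png

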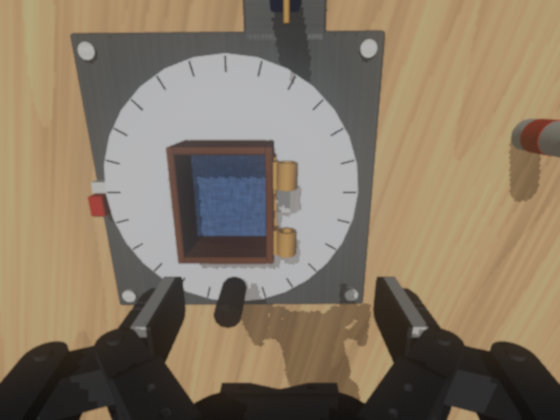

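Home view: pin tip at (286,23), predicted (285,24). Knuckles are around (285,175) and (285,242), so the hinge is in line with the pin. I extract the knuckle edges.

Run:
```python
from h import *
im=cv2.imread('pics/w4.png'); d=np.load('w4.npz'); K,T=d['K'],d['T']
h=cv2.cvtColor(im,cv2.COLOR_BGR2HSV).astype(int)
m=((h[...,0]>12)&(h[...,0]<24)&(h[...,1]>95)&(h[...,2]>105))
for y0 in(164,170,176,184,232,238,244,250): 
    x=np.where(m[y0,262:312])[0]+262; print(y0,x.min(),x.max(),h[y0,268:276].tolist())
for x0 in (280,285,290): y=np.where(m[150:268,x0])[0]+150; print(x0,y.tolist()[0],y.tolist()[-1],[ (y[i],y[i+1]) for i in range(len(y)-1) if y[i+1]-y[i]>2])
```

```text
164 272 295 [[9, 99, 106], [8, 97, 105], [8, 96, 104], [8, 91, 101], [13, 103, 116], [17, 119, 152], [17, 120, 172], [18, 119, 171]]
170 272 295 [[9, 100, 105], [8, 98, 104], [8, 98, 104], [9, 95, 102], [13, 107, 117], [17, 121, 152], [18, 121, 171], [18, 121, 171]]
176 272 295 [[8, 102, 103], [8, 99, 103], [8, 100, 102], [9, 97, 100], [14, 106, 115], [17, 120, 151], [18, 122, 171], [18, 122, 171]]
184 272 295 [[9, 104, 103], [9, 104, 103], [9, 104, 101], [9, 101, 101], [13, 109, 117], [17, 121, 152], [18, 122, 171], [18, 122, 171]]
232 273 294 [[8, 105, 104], [9, 108, 104], [8, 105, 104], [9, 103, 102], [11, 106, 106], [16, 117, 131], [17, 123, 157], [18, 123, 166]]
238 273 294 [[8, 104, 105], [9, 107, 105], [9, 108, 106], [9, 104, 103], [11, 107, 107], [16, 119, 133], [17, 124, 161], [18, 124, 169]]
244 273 294 [[8, 107, 105], [9, 108, 106], [9, 106, 106], [8, 104, 105], [11, 109, 108], [15, 118, 134], [17, 124, 161], [18, 125, 170]]
250 273 294 [[8, 105, 104], [9, 108, 106], [9, 106, 106], [9, 105, 104], [11, 106, 108], [15, 118, 134], [17, 124, 161], [18, 125, 170]]
280 163 255 [(np.int64(189), np.int64(232))]
285 162 256 [(np.int64(190), np.int64(228))]
290 162 256 [(np.int64(189), np.int64(229))]
```

Run:
```python
from h import *
im=cv2.imread('pics/w4.png'); d=np.load('w4.npz'); K,T=d['K'],d['T']
h=cv2.cvtColor(im,cv2.COLOR_BGR2HSV).astype(int)
for y in (176,244): print(y,h[y,290:301,1].tolist())
a=np.radians(103.3); X=np.array([np.cos(a),np.sin(a),0]); Y=np.array([-X[1],X[0],0]); Z=np.array([0,0,1.])
c=np.array([.566,.021,.087])
for s in(1,-1):
  print('edges at mid', s,proj(K,T,c+s*.0265*X-.008*Y).round(1),proj(K,T,c+s*.0265*X+.008*Y).round(1))
  print('ends near', s,'inner',proj(K,T,c+s*.0165*X+.008*Z).round(1),'outer',proj(K,T,c+s*.0365*X+.008*Z).round(1), 'mm/px',proj(K,T,c+s*.0165*X+.008*Z+.001*X).round(2),
   'bottom inner', proj(K,T,c+s*.0165*X-.008*Z).round(1))
print('pin',proj(K,T,c+.125*X))
t=T[:3,:3]
```

```text
176 [118, 116, 116, 113, 110, 103, 69, 19, 2, 1, 3]
244 [120, 120, 117, 114, 107, 80, 34, 15, 8, 3, 0]
edges at mid 1 [295.4 175. ] [273.7 174.7]
ends near 1 inner [284.5 190.8] outer [285.  163.2] mm/px [284.53 189.41] bottom inner [284.2 185.5]
edges at mid -1 [293.7 241.2] [273.4 241. ]
ends near -1 inner [283.8 233.1] outer [283.4 257.2] mm/px [283.84 231.91] bottom inner [283.6 225.7]
pin [286.99086699  23.81261073]
```

Hinge centre is about (0.5663, 0.0217), axis 103.5°. Now to hover over the rack with the jaws across the lid.

arm_command:
  increments:
    - [[-0.003,0.045,0],[0,0,-0.1],100]
    - [[-0.006,0.09,0],[0,0,-0.2],100]
    - [[-0.009,0.135,0],[0,0,-0.3],100]
    - [[-0.012,0.18,0],[0,0,-0.4],100]
    - [[-0.015,0.22,0],[0,0,-0.5],100]
    - [[-0.018,0.26,0],[0,0,-0.6],100]
    - [[-0.018,0.29,0],[0,0,-0.607],100]
    - [[-0.018,0.29,0],[0,0,-0.607],100]
    - [[-0.018,0.29,0],[0,0,-0.607],100]

```text
clock: 8.25
tcp_pos: [0.5475, 0.3062, 0.2014]
orientation: [3.089, -0.569, 0.0]
contact_force: [0.8, -0.2, -0.4]
grip_width: 0.085
```

Run:
```python
from h import *
im,K,T=grab('wrist','w5.png'); np.savez('w5.npz',K=K,T=T)
o=r.get_obs();print(np.round(o['tcp_pos'],4),np.round(o['orientation'],3),np.round(o['joints'],2))
print('cam',(-T[:3,:3].T@T[:3,3]).round(4), proj(K,T,[.547,.314,.099]))
```

```text
[0.5478 0.3051 0.2013] [ 3.088 -0.572  0.   ] [-0.15  0.52 -0.63  1.69  0.35  1.05 -1.26]
cam [0.5756 0.3823 0.3279] [275.66185696 209.43632258]
```

View pics/w5.png

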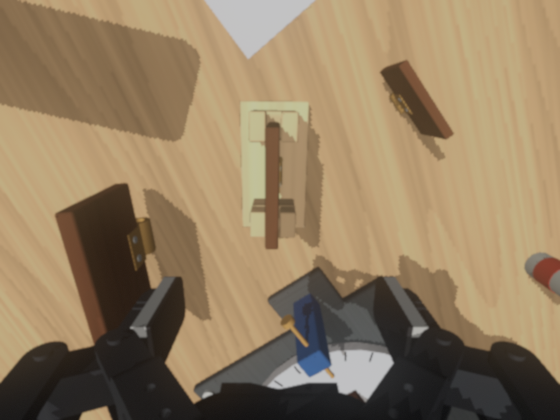

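The lid in the rack is centred at about (272,186). Its top runs from (272,123) to (271,248), lined up with the jaws. Measuring it.

Run:
```python
from h import *
im=cv2.imread('pics/w5.png'); d=np.load('w5.npz'); K,T=d['K'],d['T']
h=cv2.cvtColor(im,cv2.COLOR_BGR2HSV).astype(int)
m=((h[...,2]<120)&(h[...,0]<13)&(h[...,1]>80)).astype(np.uint8); q=np.zeros_like(m); q[105:262,255:290]=m[105:262,255:290]
c=max(cv2.findContours(q,0,1)[0],key=cv2.contourArea); rc=cv2.minAreaRect(c); print(rc,cv2.boundingRect(c))
for y in range(120,252,16): x=np.where(q[y])[0]; print(y,x.min() if len(x) else '',x.max() if len(x) else '')
b=cv2.boxPoints(rc); P=np.array([onz(K,T,p,.099) for p in b]); print(P.round(4)); C=P.mean(0)
e=[P[1]-P[0],P[2]-P[1]]; L=max(e,key=np.linalg.norm); print(C,[np.linalg.norm(x) for x in e],np.degrees(np.arctan2(L[1],L[0])))
print(h[115:130,272].tolist(),h[244:254,271].tolist())
```

```text
((275.0, 236.0), (22.0, 2.0), 90.0) (274, 225, 3, 23)
120  
136  
152  
168  
184  
200 276 277
216 276 276
232 275 276
248  
[[0.5415 0.3032 0.099 ]
 [0.5429 0.3026 0.099 ]
 [0.5365 0.2861 0.099 ]
 [0.5351 0.2866 0.099 ]]
[0.53901054 0.29461181 0.099     ] [np.float64(0.0014778311685261182), np.float64(0.017755224713913106)] -111.02512638321828
[[23, 70, 193], [22, 73, 191], [21, 77, 183], [19, 85, 168], [18, 92, 155], [17, 95, 148], [16, 99, 132], [16, 105, 107], [16, 109, 91], [17, 113, 88], [17, 114, 87], [15, 115, 91], [14, 121, 103], [14, 124, 113], [13, 126, 119]] [[12, 133, 121], [12, 131, 121], [12, 133, 121], [12, 132, 120], [14, 122, 130], [16, 105, 163], [17, 98, 183], [17, 95, 187], [17, 96, 188], [17, 97, 187]]
```

Run:
```python
from h import *
im=cv2.imread('pics/w5.png'); d=np.load('w5.npz'); K,T=d['K'],d['T']
h=cv2.cvtColor(im,cv2.COLOR_BGR2HSV).astype(int)
m=((h[...,2]<128)&(h[...,1]>108)).astype(np.uint8); q=np.zeros_like(m); q[105:262,255:290]=m[105:262,255:290]
for y in list(range(122,252,14)):
    x=np.where(q[y])[0]; print(y,x.min(),x.max(),x.mean()) if len(x) else print(y)
for y in(140,236):print(y,[(int(a),int(b)) for a,b in h[y,260:286,1:]])
for y0,y1 in((122,248.5),(126,248.5)):
    a=onz(K,T,(272.,y0),.099);b=onz(K,T,(271.5,y1),.099);v=a-b;print(a,b,(a+b)/2,np.hypot(*v[:2]),np.degrees(np.arctan2(v[1],v[0])))
```

```text
122
136 266 278 272.0
150 266 278 272.0
164 266 281 273.5
178 266 281 273.5
192 266 278 272.0
206 265 278 271.5
220 266 278 272.0
234 266 278 272.0
248
140 [(74, 189), (76, 189), (75, 188), (76, 184), (84, 166), (104, 137), (120, 121), (128, 120), (126, 121), (126, 121), (127, 122), (126, 121), (124, 121), (126, 121), (126, 121), (126, 121), (126, 121), (126, 119), (121, 114), (107, 121), (98, 135), (95, 147), (94, 154), (94, 158), (93, 159), (93, 159)]
236 [(78, 190), (78, 190), (78, 190), (80, 186), (88, 169), (106, 140), (127, 122), (132, 120), (130, 120), (132, 120), (133, 121), (133, 121), (131, 121), (135, 121), (134, 120), (134, 118), (133, 113), (126, 109), (113, 117), (104, 128), (99, 141), (97, 152), (96, 157), (96, 160), (95, 161), (96, 159)]
[0.56676417 0.37218608 0.099     ] [0.53289509 0.28611468 0.099     ] [0.54982963 0.32915038 0.099     ] 0.09249541231430575 68.52037613778025
[0.56582518 0.36977088 0.099     ] [0.53289509 0.28611468 0.099     ] [0.54936014 0.32794278 0.099     ] 0.0899041229027856 68.51361709823476
```

Lid centre is (0.549, 0.328), axis 68.5°. Tool yaw is −21.0° against −21.5° wanted. I shift, descend and close.

arm_command:
  increments:
    - [[0.0016,0.0229,-0.02],[0,0,-0.008],100]
    - [[0.0016,0.0229,-0.06],[0,0,-0.008],100]
    - [[0.0016,0.0229,-0.1],[0,0,-0.008],100]
    - [[0.0016,0.0229,-0.12],[0,0,-0.008],100]
    - [[0.0016,0.0229,-0.13],[0,0,-0.008],100]
    - [[0.0016,0.0229,-0.13],[0,0,-0.008],100]
    - [[0.0016,0.0229,-0.13],[0,0,-0.008],100]
  newtons: 40

```text
clock: 9.0
tcp_pos: [0.5498, 0.3296, 0.0728]
orientation: [-3.086, 0.583, -0.002]
contact_force: [-0.3, 0.4, 0.8]
grip_width: 0.0851
```

arm_command:
  increments:
    - [[0,0,0],[0,0,0],30]
    - [[0,0,0],[0,0,0],5]
    - [[0,0,0],[0,0,0],0]
    - [[0,0,0],[0,0,0],0]
    - [[0,0,0],[0,0,0],0]
    - [[0,0,0],[0,0,0],0]
    - [[0,0,0],[0,0,0],0]
  newtons: 40

```text
clock: 9.7
tcp_pos: [0.5494, 0.3297, 0.0717]
orientation: [-3.087, 0.582, -0.002]
contact_force: [2.1, -0.6, 0.5]
grip_width: 0.0097
```

Gripped (9.7 mm). Lift straight up.

arm_command:
  increments:
    - [[0,0,0.01],[0,0,0],0]
    - [[0,0,0.03],[0,0,0],0]
    - [[0,0,0.06],[0,0,0],0]
    - [[0,0,0.1],[0,0,0],0]
    - [[0,0,0.13],[0,0,0],0]
    - [[0,0,0.13],[0,0,0],0]
    - [[0,0,0.13],[0,0,0],0]

```text
clock: 10.4
tcp_pos: [0.5481, 0.3303, 0.2023]
orientation: [-3.087, 0.58, -0.0]
contact_force: [0.4, -0.2, -2.1]
grip_width: 0.0093
```

Run:
```python
from h import *
o=r.get_obs();print(np.round(o['tcp_pos'],4),np.round(o['orientation'],4),o['grip_width'],o['contact_force'])
s,K,T=grab('scene','s2.png'); print(proj(K,T,o['tcp_pos']))
im,K,T=grab('wrist','w6.png'); np.savez('w6.npz',K=K,T=T)
cv2.imwrite('pics/c6.png',np.vstack([im[100:400,:],cv2.resize(s[120:220,340:500],(560,290))]))
```

```text
[0.5481 0.3303 0.2023] [-3.0871e+00  5.8000e-01 -4.0000e-04] 0.009337224032101426 [ 0.41792183 -0.23999214 -2.07229983]
[417.81576907 153.01014712]
```

View pics/c6.png

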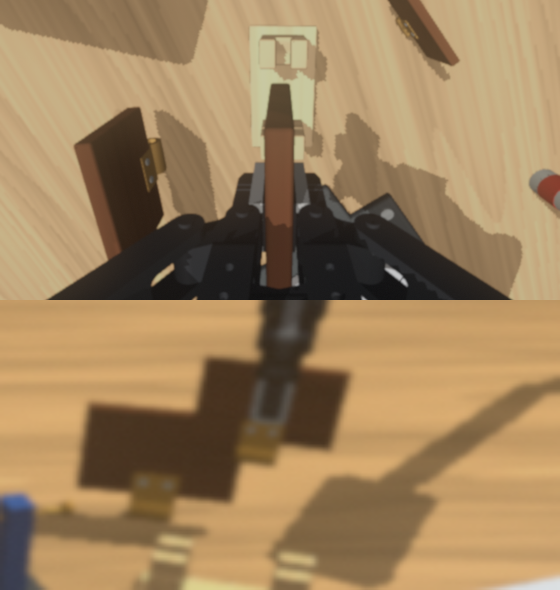

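Shows the lid held at mid length, clear of the rack. The far top edge is at crop y≈127 and the far bottom edge at crop y≈85. From those I check the tilt and offset in the hand.

```bash
cat > lid.py <<'E'
from h import *
def lid(im,K,T,o,cols):
    g=cv2.cvtColor(im,cv2.COLOR_BGR2GRAY).astype(int); h=cv2.cvtColor(im,cv2.COLOR_BGR2HSV).astype(int)
    return g,h
E
python3 - <<'E'
from h import *
from scipy.spatial.transform import Rotation as Ro
im=cv2.imread('pics/w6.png'); d=np.load('w6.npz'); K,T=d['K'],d['T']
h=cv2.cvtColor(im,cv2.COLOR_BGR2HSV).astype(int)
print('col279',[(y,*h[y,279]) for y in list(range(180,192))+list(range(222,236))])
for y in (190,215,240,300,370): print(y,[int(v) for v in h[y,258:300,2]])
o=r.get_obs(); R=Ro.from_rotvec(o['orientation']).as_matrix(); p=np.array(o['tcp_pos'])
for y,z in((227,.0273),(185,-.0377)):
    q=onz(K,T,(279,y),p[2]+z); print(y,(R.T@(q-p)).round(4))
E
```

```text
col279 [(180, np.int64(27), np.int64(59), np.int64(200)), (181, np.int64(27), np.int64(60), np.int64(197)), (182, np.int64(27), np.int64(64), np.int64(183)), (183, np.int64(25), np.int64(76), np.int64(148)), (184, np.int64(20), np.int64(94), np.int64(106)), (185, np.int64(18), np.int64(106), np.int64(89)), (186, np.int64(17), np.int64(110), np.int64(90)), (187, np.int64(17), np.int64(109), np.int64(91)), (188, np.int64(17), np.int64(110), np.int64(90)), (189, np.int64(17), np.int64(109), np.int64(89)), (190, np.int64(17), np.int64(110), np.int64(90)), (191, np.int64(17), np.int64(107), np.int64(88)), (222, np.int64(16), np.int64(116), np.int64(86)), (223, np.int64(15), np.int64(117), np.int64(85)), (224, np.int64(16), np.int64(117), np.int64(85)), (225, np.int64(15), np.int64(114), np.int64(85)), (226, np.int64(15), np.int64(117), np.int64(85)), (227, np.int64(15), np.int64(119), np.int64(90)), (228, np.int64(14), np.int64(124), np.int64(99)), (229, np.int64(13), np.int64(125), np.int64(108)), (230, np.int64(12), np.int64(126), np.int64(113)), (231, np.int64(12), np.int64(127), np.in
[... 548 characters left out ...]
5, 84, 82, 85, 122, 172, 195, 199, 199, 199, 199, 199]
240 [199, 199, 199, 199, 195, 180, 147, 119, 113, 116, 118, 120, 120, 120, 120, 121, 121, 121, 120, 120, 120, 120, 120, 120, 120, 120, 120, 121, 121, 122, 123, 123, 120, 114, 106, 112, 151, 183, 196, 198, 198, 198]
300 [99, 95, 92, 92, 79, 59, 61, 86, 101, 107, 111, 113, 113, 114, 114, 115, 115, 115, 115, 114, 115, 115, 115, 114, 114, 114, 116, 116, 116, 117, 117, 115, 108, 98, 84, 63, 47, 49, 63, 72, 73, 74]
370 [24, 26, 38, 59, 75, 82, 83, 73, 64, 63, 67, 71, 73, 73, 74, 74, 75, 74, 74, 75, 74, 75, 75, 75, 76, 75, 76, 76, 75, 76, 76, 73, 68, 65, 76, 88, 91, 91, 86, 67, 41, 25]
227 [-0.0008 -0.0431 -0.0274]
185 [-0.0008 -0.0413  0.0376]
```

Lid tilt in the hand is about 0, and its centre is about 2.2 mm towards tool +y. I carry it to a hover over the hinge: TCP (0.5666, 0.0240, 0.20), yaw +0.607.

arm_command:
  increments:
    - [[0.002,-0.03,0.01],[0,0,0.05],0]
    - [[0.004,-0.065,0.01],[0,0,0.12],0]
    - [[0.006,-0.1,0.01],[0,0,0.2],0]
    - [[0.008,-0.14,0.01],[0,0,0.28],0]
    - [[0.011,-0.18,0.01],[0,0,0.36],0]
    - [[0.013,-0.22,0.01],[0,0,0.44],0]
    - [[0.016,-0.26,0.005],[0,0,0.52],0]
    - [[0.0175,-0.285,0],[0,0,0.58],0]
    - [[0.0185,-0.3,0],[0,0,0.607],0]
    - [[0.0185,-0.3063,0],[0,0,0.607],0]

```text
clock: 11.5
tcp_pos: [0.5662, 0.0212, 0.1998]
orientation: [3.12, 0.364, -0.006]
contact_force: [0.5, -0.2, -2.1]
grip_width: 0.0095
```

arm_command:
  increments:
    - [[0,0,-0.01],[0,0,0],0]
    - [[0,0,-0.02],[0,0,0],0]
    - [[0,0,-0.03],[0,0,0],0]
    - [[0,0,-0.03],[0,0,0],0]
    - [[0,0,-0.03],[0,0,0],0]

```text
clock: 12.0
tcp_pos: [0.5669, 0.0246, 0.1712]
orientation: [-3.119, -0.37, 0.001]
contact_force: [-0.6, 0.2, -1.6]
grip_width: 0.0095
```

Run:
```python
from h import *
s,Ks,Ts=grab('scene','s3.png'); t,Kt,Tt=grab('top','t4.png')
o=r.get_obs();print(np.round(o['tcp_pos'],4),np.round(o['orientation'],4),o['grip_width'],o['contact_force'])
im,K,T=grab('wrist','w7.png'); np.savez('w7.npz',K=K,T=T)
print(proj(Ks,Ts,[.567,.022,.087]),proj(K,T,[.567,.022,.087]))
cv2.imwrite('pics/c7.png',np.vstack([im[100:380,100:460],cv2.resize(s[150:250,215:355],(360,257),interpolation=cv2.INTER_CUBIC)]))
```

```text
[0.5674 0.0243 0.1719] [-3.1196e+00 -3.6920e-01 -1.0000e-03] 0.00939107303068261 [-0.1317402   1.3668459  -1.17891563]
[282.47648183 203.46873207] [278.88128917 230.8924271 ]
```

View pics/c7.png

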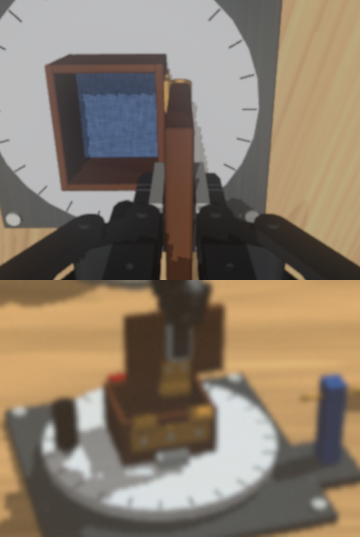

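Wrist view: casket knuckle at full-image (278,182), just behind the lid's end (268–292). In the scene view the lid knuckle at about (284,187) sits over the gap, mid (282,205). Now the fine lateral comparison.

Run:
```python
from h import *
from scipy.spatial.transform import Rotation as Ro
im=cv2.imread('pics/w7.png'); d=np.load('w7.npz'); K,T=d['K'],d['T']
h=cv2.cvtColor(im,cv2.COLOR_BGR2HSV).astype(int)
for y in (178,180,182,184,186,200,240,300): print(y,[int(v) for v in h[y,258:300,2]]); 
for y in(180,183): print('S',y,[int(v) for v in h[y,258:300,1]],[int(v) for v in h[y,258:300,0]])
print([(y,*map(int,h[y,284])) for y in range(172,190)]); print([(y,*map(int,h[y,279,1:])) for y in range(216,232)])
```

```text
178 [112, 110, 109, 108, 101, 93, 93, 107, 118, 118, 116, 119, 132, 152, 166, 168, 165, 163, 165, 165, 165, 165, 166, 167, 168, 166, 165, 167, 171, 177, 181, 183, 186, 188, 188, 188, 188, 188, 188, 188, 188, 188]
180 [111, 110, 109, 107, 103, 101, 113, 124, 127, 126, 123, 118, 117, 119, 120, 119, 125, 138, 150, 160, 168, 172, 173, 172, 169, 160, 147, 134, 127, 128, 133, 141, 156, 173, 184, 188, 188, 188, 188, 188, 188, 188]
182 [111, 110, 109, 107, 105, 121, 155, 174, 176, 170, 154, 137, 128, 122, 110, 101, 105, 117, 128, 136, 142, 146, 148, 147, 144, 134, 122, 112, 111, 115, 120, 123, 123, 141, 169, 184, 188, 188, 188, 188, 188, 188]
184 [111, 109, 108, 108, 106, 123, 159, 178, 180, 170, 151, 134, 117, 97, 84, 80, 79, 80, 80, 79, 80, 80, 81, 81, 81, 81, 81, 81, 83, 83, 91, 106, 117, 137, 167, 184, 187, 188, 188, 188, 188, 188]
186 [111, 110, 108, 108, 106, 124, 159, 178, 180, 170, 148, 123, 97, 81, 77, 78, 78, 78, 78, 78, 78, 78, 78, 78, 78, 79, 78, 78, 78, 77, 79, 89, 107, 135, 167, 184, 188, 188, 188, 188, 188, 188]
200 [105, 106, 106, 106, 103, 114, 153, 176, 177, 157, 117, 81, 7
[... 1129 characters left out ...]
, 13, 13, 13, 14, 13, 13, 13, 13, 13, 13, 13, 14, 14, 15, 15, 15, 15, 105, 120, 120, 105, 105, 105, 105]
[(172, 105, 3, 188), (173, 120, 3, 188), (174, 105, 3, 188), (175, 120, 3, 188), (176, 120, 1, 187), (177, 150, 1, 182), (178, 17, 14, 165), (179, 15, 61, 147), (180, 17, 102, 147), (181, 16, 107, 143), (182, 15, 96, 122), (183, 13, 75, 95), (184, 8, 50, 81), (185, 6, 46, 78), (186, 6, 46, 78), (187, 6, 51, 80), (188, 7, 54, 80), (189, 6, 51, 80)]
[(216, 70, 76), (217, 70, 76), (218, 71, 75), (219, 68, 75), (220, 68, 75), (221, 69, 74), (222, 66, 73), (223, 67, 72), (224, 67, 72), (225, 65, 71), (226, 70, 73), (227, 82, 78), (228, 93, 88), (229, 101, 96), (230, 104, 101), (231, 103, 102)]
```

Run:
```python
from h import *
from scipy.spatial.transform import Rotation as Ro
d=np.load('w7.npz'); K,T=d['K'],d['T']
R=Ro.from_rotvec([-3.1196,-.3692,-.001]).as_matrix(); p=np.array([.5674,.0243,.1719])
f=lambda uv,z:(R.T@(onz(K,T,uv,z)-p)).round(4)
print('knuckle edge right',f((291,185),.087),f((290.5,185),.087), 'leaf/left',f((263.5,185),.087))
for u in (269.7,289.4): print('lid bottom end',f((u,185),p[2]-.0377))
for u in (264,293.5): print('lid top',f((u,240),p[2]+.0273))
print('far top',f((279,228.),p[2]+.0273),'far bottom',f((279,183.5),p[2]-.0377))
print('outer end of knuckle',f((284,178.3),.091))
# same method on w4
d=np.load('w4.npz'); K,T=d['K'],d['T']; R=Ro.from_rotvec([3.118,.378,-.002]).as_matrix(); p=np.array([.5647,.0156,.2008])
for uv in((296.5,176),(295.5,244),(272.3,176),(272.6,244)): q=onz(K,T,uv,.087); print(uv,f(uv,.087),q.round(4))
for uv in ((285,161.7),(284,189.8)): print(uv,onz(K,T,uv,.095).round(4),f(uv,.095))
```

```text
knuckle edge right [ 0.007  -0.0301  0.0849] [ 0.0066 -0.0301  0.0849] leaf/left [-0.0111 -0.0301  0.0849]
lid bottom end [-0.0056 -0.0416  0.0377]
lid bottom end [ 0.0044 -0.0416  0.0377]
lid top [-0.0057 -0.039  -0.0273]
lid top [ 0.0039 -0.039  -0.0273]
far top [-0.0009 -0.0432 -0.0273] far bottom [-0.0009 -0.0424  0.0377]
outer end of knuckle [ 0.0023 -0.0355  0.0809]
(296.5, 176) [ 0.0117 -0.0307  0.1138] [0.5687 0.0481 0.087 ]
(295.5, 244) [0.0119 0.0239 0.1138] [ 0.5819 -0.0049  0.087 ]
(272.3, 176) [-0.0061 -0.0306  0.1138] [0.5513 0.0438 0.087 ]
(272.6, 244) [-0.0061  0.024   0.1138] [ 0.5643 -0.0092  0.087 ]
(285, 161.7) [0.5574 0.0576 0.095 ] [ 0.0031 -0.0426  0.1058]
(284, 189.8) [0.5617 0.0377 0.095 ] [ 0.0025 -0.0222  0.1058]
```

Lid is within about 0.5 mm laterally and 1 mm along. Descend 33.8 mm with a small correction, gently.

arm_command:
  increments:
    - [[-0.0005,0.0006,-0.005],[0,0,0],0]
    - [[-0.0005,0.0006,-0.01],[0,0,0],0]
    - [[-0.0005,0.0006,-0.016],[0,0,0],0]
    - [[-0.0005,0.0006,-0.022],[0,0,0],0]
    - [[-0.0005,0.0006,-0.027],[0,0,0],0]
    - [[-0.0005,0.0006,-0.031],[0,0,0],0]
    - [[-0.0005,0.0006,-0.0338],[0,0,0],0]
    - [[-0.0005,0.0006,-0.0338],[0,0,0],0]
    - [[-0.0005,0.0006,-0.0338],[0,0,0],0]
    - [[-0.0005,0.0006,-0.0338],[0,0,0],0]

```text
clock: 13.15
tcp_pos: [0.5669, 0.0244, 0.138]
orientation: [-3.12, -0.368, -0.001]
contact_force: [0.2, 0.7, -1.7]
grip_width: 0.0095
```

Run:
```python
from h import *
s,Ks,Ts=grab('scene','s4.png'); P=[];F=[];M=[]
for _ in range(6): im,K,T=grab('wrist'); o=r.get_obs(); P.append(o['tcp_pos']);F.append(o['contact_force']);M.append(o['moment'])
cv2.imwrite('pics/w8.png',im); np.savez('w8.npz',K=K,T=T)
print(np.mean(P,0).round(4),np.mean(F,0).round(2),np.mean(M,0).round(3),np.round(o['orientation'],4),o['grip_width'])
cv2.imwrite('pics/c8.png',np.vstack([im[100:380,100:460],cv2.resize(s[165:235,230:340],(471,300),interpolation=cv2.INTER_CUBIC)[:,50:410]]))
```

```text
[0.5668 0.0243 0.1379] [-0.47 -0.02 -1.25] [ 0.019  0.026 -0.005] [3.1199e+00 3.6830e-01 2.0000e-04] 0.00950479297303847
```

View pics/c8.png

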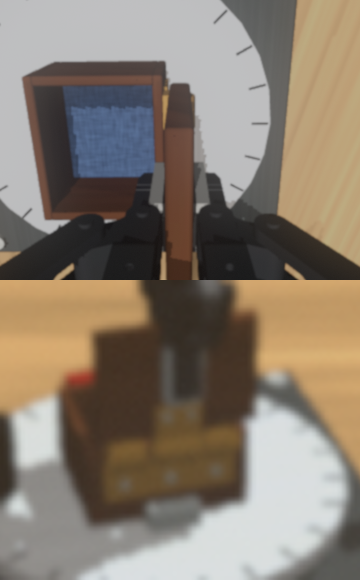

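The lid knuckle sits between the casket knuckles (scene crop around (180,410)). TCP is steady at (0.5668, 0.0243, 0.1379), giving lid z ≈ 0.087. The wrist force of −1.25 N is just the lid's weight, so nothing is pressing. Handing in.

```bash
python3 -c "
from bench import r
print(r.hand_in()); o=r.get_obs(); print(o['clock'],o['contact_force'],o['tcp_pos'])"
```

```text
the job is handed in; nothing more can be done
None
the job is handed in; nothing more can be done
```

I turned the turntable home by its knob and lifted the middle-sized lid from its rack. It was still gripped between the casket's two knuckles when I handed in, at about 13.5 s of the 64 s allowed. The hand-in gives no verdict.

**Turntable:** the knob stalled firmly, with about 18 N building up against the stop. The wrist view then showed the index tab against the red block and the hinge pointing at the pin, about 1 pixel off.

**Lid position:** by my measurements the hole axes are within about 1 mm across and 0–2 mm along, and within about 1° in direction. The lid hole is about 87 mm above the bench.

**Lid load:** the wrist felt about 1.25 N downwards, roughly the lid's own weight. So it is not resting or pressing on the casket.

**Where checks were weak or disagreed:**
- Two wrist-camera views differed by about 1.6 mm on the hinge's position along its axis, so I used a value between them.
- At the final pose the lid hides most of the knuckles. The last across-the-axis check was therefore made 34 mm higher, before lowering.
- The scene camera is too coarse to confirm millimetres.
- I did not re-check the burr block, glue stick and screwdriver at the end. Nothing I saw or felt suggested touching them.

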